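# Close the gap in a DIN-rail row with the spacer that fits

## Task

The row of devices nearest the robot on the mounting plate has a gap beside its terminal strip, and one of the three grey spacers on the bench fills it tightly: try them until you find the one that goes in with a light push and takes up all the play, holding the strip pressed a little along the rail (a thinner one stays loose, a thicker one will not go in). Leave it fully down on the rail, upright and square between its neighbours, with the other two spacers on the bench clear of the plate, and do not shift anything else lying on the bench.

Things in the scene. Friction and masses are not known exactly. Their poses are not given: they have to be found in the camera images.
- panel: White mounting plate, 300 x 380 x 3 mm, flat on the bench, fixed. Origin at the centre of its underside; x away from the robot, y left along the rails. 35 mm DIN rails at x = -65 mm (near row) and +75 mm (far row). Heights over the bench: rail tops 10.5 mm, ducts 43 mm; devices' undersides 6.5 mm, shoulders 48.5 mm, noses 74.5 mm. A spacer fully down also has its underside at 6.5 mm.
- gap_edge (a point): Left edge of the gap in the near row: on the right-hand face of the 40 mm grey terminal strip, at its top (58.5 mm over the bench), on the rail's middle line. Axes as the plate's; the gap lies to -y, ended by the nearest side of a fixed device (nose top at 74.5 mm; any of three of unlike width). Both walls are flat, upright, parallel to x. Free width 14 to 23 mm, not known beforehand.
- terminal_strip (a joint): How far the terminal strip is pushed left along the rail (m): 0 when free, stop at 0.0025, springs back with about 2.5 N per mm. The right spacer is 1.4 mm thicker than the free gap, so it keeps the strip pushed 1.4 mm; the next thinner (4 mm less) leaves 2.6 mm of play and no push; the next thicker does not go in.
- thin_mid (a point): Centre (36 mm above its underside) of the thin spacer, 16 mm thick: blank light-grey module, upright on the bench, 40 to 100 g. x along its length, y across its thickness; ends alike. Base 90 mm long, 42 mm high; central nose 52 mm long, top 72 mm above the underside: grip it across the 52 mm from above. Recess under it 41 mm wide, 4 mm deep for the rail; foot tapers in 2.5 mm a side from 14 mm up to 4 mm up.
- middle_mid (a point): Centre (36 mm above its underside) of the middle spacer, 20 mm thick: blank light-grey module, upright on the bench, 40 to 100 g. x along its length, y across its thickness; ends alike. Base 90 mm long, 42 mm high; central nose 52 mm long, top 72 mm above the underside: grip it across the 52 mm from above. Recess under it 41 mm wide, 4 mm deep for the rail; foot tapers in 2.5 mm a side from 14 mm up to 4 mm up.
- thick_mid (a point): Centre (36 mm above its underside) of the thick spacer, 24 mm thick: blank light-grey module, upright on the bench, 40 to 100 g. x along its length, y across its thickness; ends alike. Base 90 mm long, 42 mm high; central nose 52 mm long, top 72 mm above the underside: grip it across the 52 mm from above. Recess under it 41 mm wide, 4 mm deep for the rail; foot tapers in 2.5 mm a side from 14 mm up to 4 mm up.
- screwdriver: Red-handled screwdriver, 200 mm, lying on the bench among the spacers; leave it alone. Origin at its centre on the bench.
- gland: Grey plastic cable gland, 31 mm across and 38 mm high, standing on the bench among the spacers; leave it alone.
- tape: Roll of black insulating tape, 68 mm across and 19 mm high, lying flat; leave it alone.
- cutters: Red-handled side cutters, about 160 mm long, lying flat; leave them alone.
- rail_offcut: Offcut of DIN rail, 35 x 110 mm, 7.5 mm high, lying flat; leave it alone.
- meter: Yellow and black multimeter, 160 x 78 mm, 36 mm high, lying on its back; leave it alone.
Things that resemble listed ones, but are neither listed nor needed, are in the scene too. Leave any red look-alike of the part that bears thick_mid alone.

How it is judged:
By the outcome, as a careful person would: the job done as asked, in the order asked, and still so for the second after the job is handed in, with the robot touching nothing.
It also fails if it takes over 72 s, if anything falls off the work surface, if the arm or the gripper's body presses on something with over 40 N, if the wrist force passes 120 N, or if a joint passes its speed limit or range.

## Robot

A 6-joint arm with a two-finger parallel gripper is mounted at the origin on the work surface. World frame = base frame: x ahead of the robot, y to its left, z up, the work surface at z = 0. Lengths are in m, angles in rad, forces in N, time in s.
With the tool pointing down it reaches from about 0.3 to 0.875 m from the base axis. Payload 4.2 kg.
Tool frame: the origin (TCP) lies midway between the tips of the shut fingers; the grasp point (between the pads) lies 19 mm behind it; y points along the fingers, z is the direction in which the jaws open and shut, and the axes are right-handed (so a half turn about y gives the same grasp; the last joint's range is limited). The gripper opens to 85 mm and grips with 20 to 120 N. Pads are 22 mm wide; open, the fingers measure 114 mm over their backs; the gripper's body (76 mm by 85 mm) begins 54 mm behind the grasp point. The pads swing forward as they close: fully open they stand 13 mm farther back than shut.
Start: joints at [1.294, 0.32, 1.565, -0, 1.257, -0.02], TCP at [0.146, 0.556, 0.231] pointing down, gripper open.
Joint ranges: [-3.11, 3.11], [-0.84, 2.01], [0.21, 2.61], [-1.34, 4.49], [0.05, 2.63], [-2.56, 2.56]. Speed limits (rad/s): [2.57, 2.57, 3.14, 3.14, 3.14, 3.14].

## Interface

Orientations are given as a rotation vector (axis times angle).
In Python, from cell import env gives the robot as it stands.
- The arm moves only by the tool drive_tool, never from a script. Its argument "deltas" is a list of rows, each an object of numbers: "x", "y", "z": the shift along the tool's x, y, z in m; "twist": the turn about the tool's y in rad. In form: [{"x": .., "y": .., "z": .., "twist": ..}, ...]. A call has exactly 5 rows; each row shifts and turns the commanded pose from where the row before left it, along the tool's axes as they then stand; what a row does not reach is not made up. A row lasts 1/8 s, in which the tool goes at most 62.5 mm and 10.7 degrees, less where a joint would pass 70% of its speed; a pose out of reach is approached as far as the arm can. A call with a gripper value outside its range is refused whole. "gripper" is the finger opening in m, from 0 to 0.0854, set as the call begins (left out, the last holds). The fingers move at their own pace and stop on an object; the grip force is fixed at half the most. Time passes only in rows, so rows that do not move let the fingers close, or fill a call up. It gives the time, the measured TCP pose, the force and the opening at its end, in the units of the state.
- env.state(): the state, without advancing time (a new reading comes with each control period).
- env.capture(name): name is "scene" or "top" or "wrist"; returns the picture (400x640x3 uint8, red, green, blue); there is no depth.
- env.calibration(name): a dict with "fovy" (degrees; the focal length in pixels is half the picture's height over the tangent of half this angle, whatever the lens; pixels are square), "cx", "cy" (the principal point, pixels), "position" and "rotation" of the camera in the world. Camera axes: x right, y down, z forward; pixel columns grow to the right and rows downward; lengths in m; the calibration is good to about 2 mm. A picture is of the moment at which its call begins: read the wrist's pose just before it. calibration takes no time and is no camera call; for the wrist camera it gives the pose at the moment of the call.
- env.close_job(): hands the job in, once; it reports no verdict.
The state is a dict: "time": time; "joints": joint angles; "joint_vel": joint speeds; "effort": joint torques, N m; "eef_pos": TCP position; "ee_rot": TCP orientation; "wrist_force": force on the tool from outside, world axes, zero at the start; "torque": the same for the moment, N m; "finger_gap": finger opening in m.
Only numpy, scipy, OpenCV 4.12 (cv2) and the standard library are available. Lean on these libraries where they do the work, as an engineer would, in place of code of your own. Each camera call takes 0.05 s, during which the arm holds its last target. There are 200 camera calls.

## Working session

There is one attempt and no reset: what is moved stays moved. The work goes in short steps, Python scripts to look and compute and a tool call to move; the robot and the scene stay as the last step left them, time stands still between calls to the robot, and variables do not carry over. Pictures are saved under pics/ and viewed, about 8 in all and at most 12, crops included, and the job is handed in when it is done.

Besides the shell and the picture viewer there is one more tool, called after "Call:" by a JSON object that holds its "fn" and its "kwargs". drive_tool: Moves the arm, as the interface text tells. Its arguments: {"type":"object","properties":{"deltas":{"type":"array","items":{"type":"object","properties":{"x":{"type":"number"},"y":{"type":"number"},"z":{"type":"number"},"twist":{"type":"number"}}}},"gripper":{"type":"number"}},"required":["deltas"]}

```bash
ls; mkdir -p pics; python3 - <<'E'
from cell import env
import cv2, numpy as np
s=env.state(); print(s)
for n in("scene","top","wrist"):
    c=env.calibration(n); print(n,c)
    cv2.imwrite(f"pics/{n}0.png",env.capture(n)[:,:,::-1])
E
```

```text
pics
{'time': 0.0, 'joints': array([ 1.29403107e+00,  3.20307462e-01,  1.56569070e+00, -3.84936275e-06,
        1.25739350e+00, -1.99998539e-02]), 'joint_vel': array([ 0.00049522, -0.00031073,  0.00171352, -0.00116734, -0.0006933 ,
       -0.0001294 ]), 'effort': array([-2.75817132e-03, -4.15520954e+01, -2.34158742e+01, -2.95622331e-04,
        8.41409405e-03, -1.46322293e-05]), 'eef_pos': array([0.14589214, 0.55568704, 0.23046879]), 'ee_rot': array([-1.56316371,  0.20181777, -0.20140466]), 'wrist_force': array([ 0.112617  , -0.03992022,  0.39978639]), 'torque': array([-0.01037351, -0.02852678, -0.00540102]), 'finger_gap': 0.08564083064592125}
scene {'fovy': 51.2046945400714, 'cx': 329.459849746899, 'cy': 187.96203785588403, 'position': array([ 0.9516873 , -0.66702283,  0.71223718]), 'rotation': array([-2.25800402, -0.7184992 ,  0.32023329])}
top {'fovy': 46.24616171601994, 'cx': 320.6099200501183, 'cy': 202.4181726302923, 'position': array([ 0.38894842, -0.14286204,  1.19340308]), 'rotation': array([-2.15131076,  2.12798325, -0.16983088])}
wrist {'fovy': 63.34435621475085, 'cx': 316.55340631476076, 'cy': 201.40334089326345, 'position': array([0.08013277, 0.57392087, 0.37266477]), 'rotation': array([2.30496432, 1.7777672 , 0.24579394])}
```

View pics/top0.png

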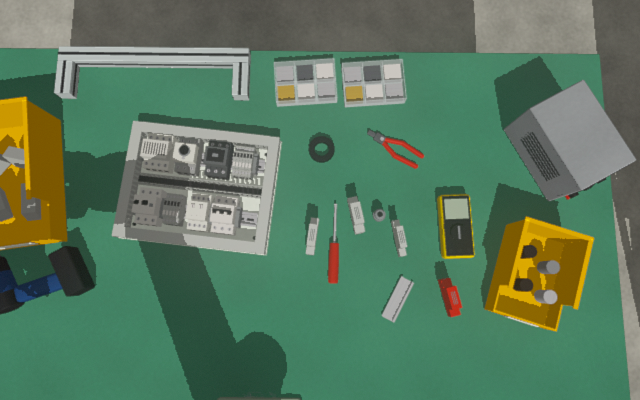

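View pics/scene0.png

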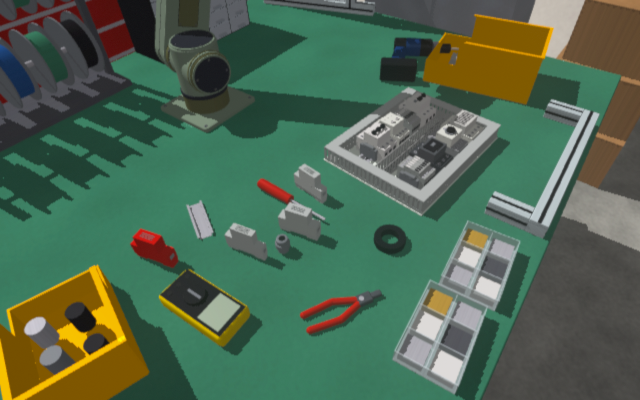

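The top view shows the plate at (200,187) and three grey spacers at (312,235), (356,214) and (399,238). The red look-alike is at (450,297), the screwdriver at (333,245) and the gland at (378,213). Next I'll zoom in.

```bash
cat > h.py <<'E'
import numpy as np, cv2
from scipy.spatial.transform import Rotation as R
def cam(c):
    f=200/np.tan(np.radians(c["fovy"])/2); return f,c["cx"],c["cy"],np.array(c["position"]),R.from_rotvec(c["rotation"]).as_matrix()
def ray(c,px,z):
    f,cx,cy,p,M=cam(c); d=M@np.array([(px[0]-cx)/f,(px[1]-cy)/f,1]); return p+d*(z-p[2])/d[2]
def proj(c,P):
    f,cx,cy,p,M=cam(c); q=M.T@(np.array(P)-p); return np.array([cx+f*q[0]/q[2],cy+f*q[1]/q[2]])
E
python3 - <<'E'
from h import *; from cell import env
im=cv2.imread("pics/top0.png")
a=cv2.resize(im[115:260,105:290],None,fx=4,fy=4,interpolation=cv2.INTER_CUBIC)
cv2.imwrite("pics/plate_crop.png",a)
b=cv2.resize(im[185:265,295:420],None,fx=6,fy=6,interpolation=cv2.INTER_CUBIC)
cv2.imwrite("pics/sp_crop.png",b)
c=env.calibration("top")
for p in [(312,235),(356,214),(399,238)]: print(ray(c,p,.06))
print(c and R.from_rotvec(c["rotation"]).as_matrix())
for p in [(135,121),(282,137),(267,254),(113,236)]: print(ray(c,p,.003))
E
```

```text
[ 0.48894423 -0.12275872  0.06      ]
[ 0.54144863 -0.22945108  0.06      ]
[ 0.48396916 -0.33352677  0.06      ]
[[ 1.07739167e-02 -9.87540819e-01  1.56993799e-01]
 [-9.99940641e-01 -1.08952519e-02  8.77178969e-05]
 [ 1.62386199e-03 -1.56985425e-01 -9.87599585e-01]]
[0.7907953  0.35047506 0.003     ]
[ 0.75136338 -0.03927979  0.003     ]
[ 0.44461769 -0.00862113  0.003     ]
[0.48590294 0.38416313 0.003     ]
```

View pics/plate_crop.png

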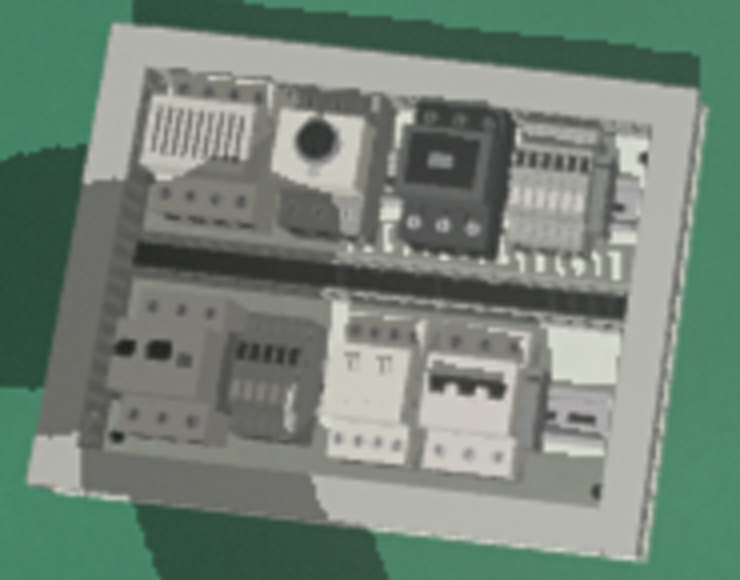

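View pics/sp_crop.png

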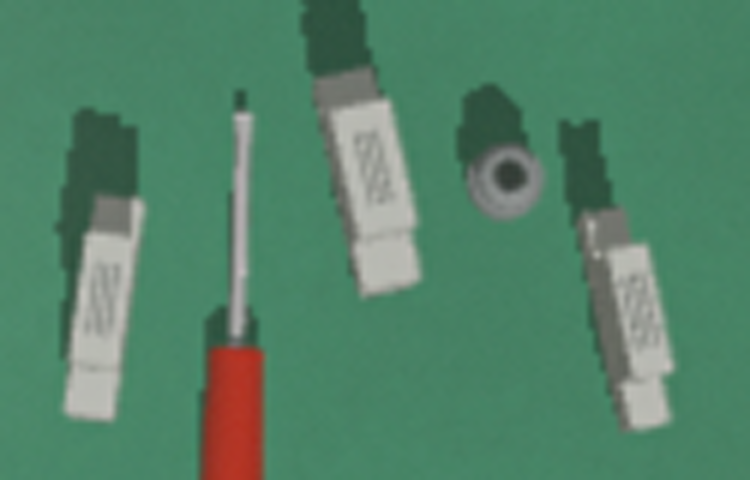

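The near row runs device, grey strip, gap in shadow at about crop (318,390), then white devices. By width the spacers are left ≈ middle, centre ≈ thick and right ≈ thin. I'll get a wrist view over the gap.

```bash
python3 - <<'E'
from h import *; from cell import env
np.set_printoptions(precision=4,suppress=True)
s=env.state(); T=R.from_rotvec(s["ee_rot"]).as_matrix(); print("tool axes cols\n",T)
c=env.calibration("wrist"); f,cx,cy,p,M=cam(c)
print("cam in tool",T.T@(p-s["eef_pos"])); print("cam axes in tool\n",T.T@M)
t=env.calibration("top"); g=ray(t,(105+318/4,115+390/4),.0585); print("gap",g)
# camera position offset fixed orientation: tcp so the camera is above gap, TCP z .23
print("delta tool", T.T@(g-p))
for a,b in [((230,315),(315,325))]: print(ray(t,(105+a[0]/4,115+a[1]/4),.0585),ray(t,(105+b[0]/4,115+b[1]/4),.0585))
E
```

```text
tool axes cols
 [[ 0.9672 -0.0004  0.254 ]
 [-0.254  -0.0013  0.9672]
 [-0.0001 -1.     -0.0013]]
cam in tool [-0.0683 -0.1421  0.0007]
cam axes in tool
 [[ 0.0003  0.9618  0.2737]
 [ 0.0003 -0.2737  0.9618]
 [ 1.     -0.0002 -0.0003]]
gap [0.5407 0.1896 0.0585]
delta tool [ 0.5431  0.3146 -0.2543]
[0.5867 0.2463 0.0585] [0.581  0.1937 0.0585]
```

```bash
cat >> h.py <<'E'
def plan(s,goal,yaw,n):
    """rows (tool axes) to bring TCP to goal, tool z to world yaw (deg), over n rows"""
    T=R.from_rotvec(s["ee_rot"]).as_matrix(); d=np.array(goal)-s["eef_pos"]
    cur=np.arctan2(T[1,2],T[0,2]); tw=-(np.radians(yaw)-cur); tw=(tw+np.pi)%(2*np.pi)-np.pi
    for k in range(n):
        A=T@R.from_rotvec([0,tw*k/n,0]).as_matrix(); r=A.T@d/n
        print(*np.round(r,4),round(tw/n,4))
E
python3 - <<'E'
from h import *; from cell import env
plan(env.state(),(.534,.122,.15),-6,10)
E
```

```text
0.0486 0.0081 -0.0321 0.1419
0.0526 0.0081 -0.0249 0.1419
0.0556 0.0081 -0.0172 0.1419
0.0575 0.0081 -0.0092 0.1419
0.0582 0.0081 -0.001 0.1419
0.0577 0.0081 0.0073 0.1419
0.0561 0.0081 0.0154 0.1419
0.0534 0.0081 0.0231 0.1419
0.0496 0.0081 0.0305 0.1419
0.0448 0.0081 0.0372 0.1419
```

Call:
{"fn": "drive_tool", "kwargs": {"deltas": [{"x": 0.0486, "y": 0.008, "z": -0.032, "twist": 0.142}, {"x": 0.0526, "y": 0.008, "z": -0.025, "twist": 0.142}, {"x": 0.0556, "y": 0.008, "z": -0.017, "twist": 0.142}, {"x": 0.0575, "y": 0.008, "z": -0.009, "twist": 0.142}, {"x": 0.058, "y": 0.008, "z": -0.001, "twist": 0.142}]}}

```text
time: 0.78
eef_pos: [0.3411, 0.3381, 0.191]
ee_rot: [-1.435, 0.757, -0.757]
wrist_force: [0.3, 0.1, -0.9]
finger_gap: 0.0854
```

Call:
{"fn": "drive_tool", "kwargs": {"deltas": [{"x": 0.0577, "y": 0.008, "z": 0.007, "twist": 0.142}, {"x": 0.056, "y": 0.008, "z": 0.0155, "twist": 0.142}, {"x": 0.0534, "y": 0.008, "z": 0.023, "twist": 0.142}, {"x": 0.0496, "y": 0.008, "z": 0.0305, "twist": 0.142}, {"x": 0.045, "y": 0.008, "z": 0.037, "twist": 0.142}]}}

```text
time: 1.4
eef_pos: [0.5346, 0.1208, 0.1509]
ee_rot: [-1.154, 1.291, -1.29]
wrist_force: [-0.2, -0.5, 0.5]
finger_gap: 0.0856
```

```bash
python3 - <<'E'
from h import *; from cell import env; import pickle
np.set_printoptions(precision=4,suppress=True)
s=env.state(); print(s["time"],s["eef_pos"],R.from_rotvec(s["ee_rot"]).as_matrix()[:,2],s["joints"],s["wrist_force"])
c=env.calibration("wrist"); im=env.capture("wrist")[:,:,::-1]; cv2.imwrite("pics/w1.png",im); pickle.dump(c,open("w1.pkl","wb"))
g=cv2.resize(im,(800,500),interpolation=cv2.INTER_CUBIC)
g=(255*(g/255.)**.7).astype(np.uint8); cv2.imwrite("pics/w1v.png",g)
E
```

```text
1.4 [0.5346 0.1208 0.1509] [ 0.9938 -0.1107 -0.0001] [0.2011 0.3417 1.7479 0.0004 1.0519 0.3119] [-0.1833 -0.4679  0.5182]
```

View pics/w1v.png

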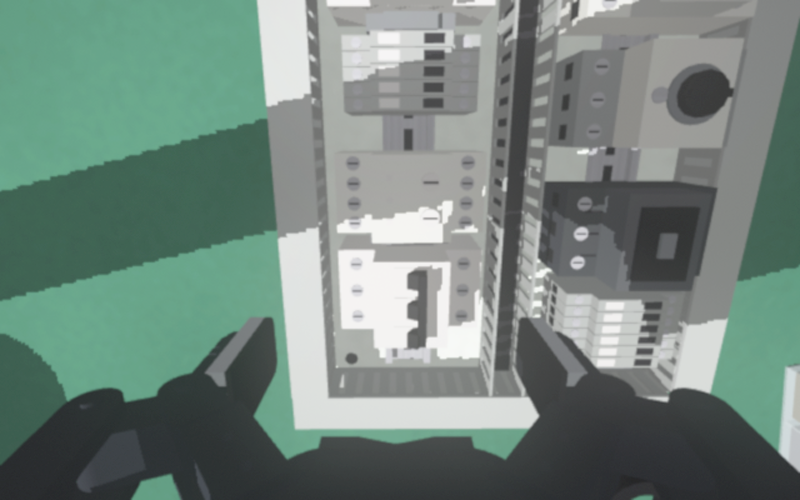

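The wrist view shows the strip at viewer (410,70) with its right face spanning rows 85–113. The gap with the rail is around rows 113–152, and the fixed device's edge is at row ~152. I'll measure those edges next.

```bash
python3 - <<'E'
import cv2,numpy as np
im=cv2.imread("pics/w1.png"); a=cv2.resize(im[0:200,245:405],None,fx=4,fy=4,interpolation=cv2.INTER_NEAREST)
a=(255*(a/255.)**.7).astype(np.uint8)[:600]; cv2.imwrite("pics/w1g.png",a)
g=cv2.cvtColor(im,cv2.COLOR_BGR2GRAY)
for x in (285,300,345,360,372): print(x,[int(v) for v in g[55:135,x-1:x+2].mean(1)])
E
```

```text
285 [208, 211, 211, 210, 211, 213, 215, 210, 182, 129, 101, 103, 108, 112, 113, 112, 112, 113, 115, 114, 111, 107, 102, 103, 108, 110, 110, 110, 110, 111, 113, 112, 110, 104, 95, 87, 90, 111, 138, 146, 147, 147, 147, 147, 147, 147, 146, 146, 146, 145, 145, 145, 144, 145, 145, 145, 146, 146, 146, 145, 145, 145, 145, 145, 143, 134, 126, 131, 137, 136, 129, 118, 110, 106, 96, 78, 84, 104, 111, 114]
300 [161, 147, 146, 138, 118, 110, 109, 106, 103, 106, 108, 109, 109, 109, 110, 109, 108, 108, 108, 108, 106, 102, 106, 108, 107, 107, 107, 107, 107, 107, 108, 107, 105, 98, 88, 85, 95, 120, 142, 148, 148, 148, 149, 149, 150, 150, 150, 149, 150, 150, 149, 148, 148, 147, 146, 146, 145, 145, 144, 144, 144, 144, 144, 143, 140, 132, 123, 122, 128, 137, 140, 139, 139, 139, 140, 139, 139, 139, 140, 139]
345 [45, 45, 44, 45, 46, 59, 86, 100, 99, 103, 94, 61, 45, 44, 44, 44, 44, 47, 66, 97, 104, 100, 96, 73, 51, 43, 43, 43, 43, 44, 53, 77, 96, 94, 87, 85, 91, 104, 109, 109, 109, 108, 108, 108, 108, 108, 108, 109, 109, 109, 109, 109, 110, 109, 109, 108, 109, 109, 109, 109, 109, 110, 110, 110, 111, 116
[... 168 characters left out ...]
06, 105, 104, 101, 103, 105, 105, 104, 105, 105, 105, 105, 105, 105, 104, 98, 90, 87, 98, 125, 141, 143, 143, 144, 144, 144, 145, 145, 145, 145, 145, 145, 144, 145, 144, 144, 145, 145, 144, 144, 143, 143, 142, 142, 141, 141, 137, 127, 124, 129, 132, 136, 138, 138, 138, 138, 138, 138, 138, 138, 138, 138]
372 [109, 109, 109, 109, 110, 111, 113, 110, 107, 102, 97, 103, 107, 108, 108, 108, 108, 110, 110, 109, 105, 102, 99, 102, 106, 107, 107, 106, 107, 108, 109, 107, 104, 99, 91, 88, 104, 132, 142, 143, 143, 142, 142, 142, 142, 143, 143, 143, 142, 142, 142, 142, 142, 142, 142, 142, 143, 143, 143, 144, 143, 144, 144, 143, 139, 128, 126, 133, 135, 128, 115, 107, 104, 99, 82, 68, 87, 104, 107, 109]
```

View pics/w1g.png

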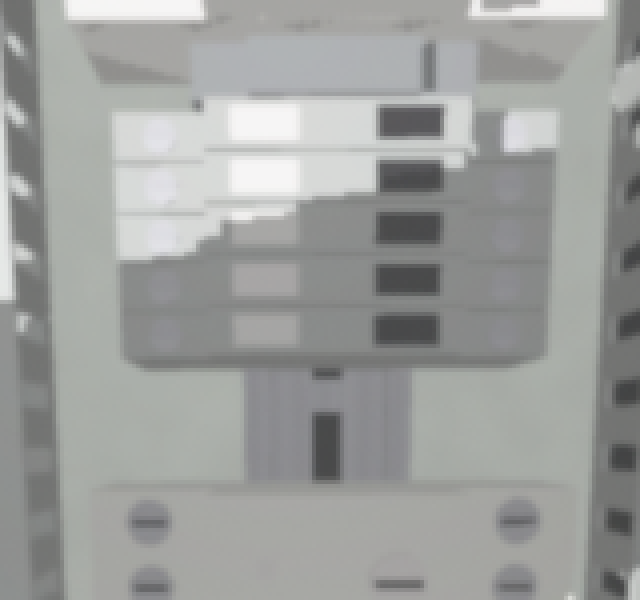

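```bash
python3 - <<'E'
from h import *; import pickle
np.set_printoptions(precision=4,suppress=True)
c=pickle.load(open("w1.pkl","rb")); print(c["position"])
y=np.array
# plate yaw: duct inner/long edges & strip/device edges
im=cv2.imread("pics/w1.png"); g=cv2.cvtColor(im,cv2.COLOR_BGR2GRAY).astype(float)
def sub(col,lo,hi,sgn):
    p=cv2.GaussianBlur(g,(3,1),0)[lo:hi,col-2:col+3].mean(1); d=np.diff(p)*sgn; w=np.clip(d,0,None); return lo+.5+(w*np.arange(len(w))).sum()/w.sum()
for x in (290,298,306,312,352,358,364): 
    a=sub(x,85,90,-1); a2=sub(x,90,95,1); b=sub(x,117,122,-1); b2=sub(x,121,127,1)
    print(x,[round(v,2) for v in(a,a2,b,b2)],ray(c,(x,a),.0585)[:2],ray(c,(x,a2),.0065)[:2],ray(c,(x,b),.0065)[:2],ray(c,(x,b2),.0745)[:2])
# rail middle: rail columns
for r in (97,112):
    for z in(.0105,):
        print([round(v) for v in g[r,295:360]])
# plate left/near outer duct edges for yaw: columns by row
E
```

```text
[0.5435 0.19   0.293 ]
290 [np.float64(87.99), np.float64(92.02), np.float64(119.59), np.float64(122.19)] [0.527 0.206] [0.5229 0.2063] [0.5199 0.1841] [0.5253 0.1839]
298 [np.float64(87.86), np.float64(91.9), np.float64(119.68), np.float64(123.07)] [0.5325 0.2054] [0.5296 0.2057] [0.5267 0.1832] [0.5304 0.1827]
306 [np.float64(86.92), np.float64(91.84), np.float64(119.71), np.float64(123.17)] [0.538  0.2054] [0.5363 0.205 ] [0.5336 0.1825] [0.5356 0.1821]
312 [np.float64(86.87), np.float64(91.75), np.float64(117.5), np.float64(123.07)] [0.542 0.205] [0.5413 0.2045] [0.5389 0.1837] [0.5396 0.1817]
352 [np.float64(88.27), np.float64(91.64), np.float64(119.57), np.float64(123.12)] [0.5691 0.2011] [0.5746 0.2008] [0.5728 0.1782] [0.5656 0.1788]
358 [np.float64(87.84), np.float64(91.64), np.float64(119.48), np.float64(122.93)] [0.5732 0.2009] [0.5796 0.2003] [0.5779 0.1777] [0.5696 0.1784]
364 [np.float64(88.15), np.float64(91.66), np.float64(119.19), np.float64(121.9)] [0.5773 0.2002] [0.5846 0.1997] [0.583  0.1774] [0.5735 0.1787]
[149, 149, 148, 149, 149, 149, 150, 149, 148, 147, 141, 120, 110, 108, 110, 111, 111, 108, 108, 109, 111, 111, 110, 109, 108, 108, 109, 110, 110, 110, 109, 109, 110, 111, 111, 111, 112, 112, 111, 110, 108, 108, 109, 110, 110, 108, 104, 107, 108, 107, 109, 110, 118, 137, 143, 145, 144, 144, 144, 144, 144, 144, 143, 144, 144]
[147, 147, 147, 146, 145, 145, 145, 145, 144, 144, 138, 118, 108, 107, 108, 110, 110, 108, 107, 107, 109, 109, 109, 108, 108, 107, 108, 99, 65, 45, 43, 43, 44, 45, 56, 86, 105, 110, 109, 107, 107, 107, 107, 109, 109, 107, 102, 106, 106, 107, 108, 112, 121, 138, 144, 144, 143, 142, 143, 143, 142, 142, 143, 143, 144]
```

Free gap ≈ 22.6–22.8 mm, so the 24 mm thick spacer should be the right one, which is the centre spacer at top (356,214). Candidates seen:
- (312,235): ~20 mm
- (399,238): ~16 mm
- (450,297): red look-alike, to be left alone

Now I'll move the camera over the centre one to check its width.

```bash
python3 - <<'E'
from h import *; import pickle; from cell import env
np.set_printoptions(precision=4,suppress=True)
c=pickle.load(open("w1.pkl","rb"))
for r in (97,112): print(ray(c,(306.2,r),.0105),ray(c,(347.6,r),.0105))
plan(env.state(),(.556,-.296,.15),13,10)
E
```

```text
[0.536  0.2007 0.0105] [0.5702 0.1969 0.0105]
[0.5346 0.1888 0.0105] [0.5692 0.1849 0.0105]
0.0407 0.0002 0.0065 -0.0344
0.0409 0.0002 0.0051 -0.0344
0.041 0.0002 0.0037 -0.0344
0.0411 0.0002 0.0023 -0.0344
0.0412 0.0002 0.0009 -0.0344
0.0412 0.0002 -0.0006 -0.0344
0.0412 0.0002 -0.002 -0.0344
0.0411 0.0002 -0.0034 -0.0344
0.0409 0.0002 -0.0048 -0.0344
0.0407 0.0002 -0.0062 -0.0344
```

Call:
{"fn": "drive_tool", "kwargs": {"deltas": [{"x": 0.041, "y": 0, "z": 0.0065, "twist": -0.0345}, {"x": 0.041, "y": 0, "z": 0.005, "twist": -0.0345}, {"x": 0.041, "y": 0, "z": 0.0037, "twist": -0.0345}, {"x": 0.041, "y": 0, "z": 0.0023, "twist": -0.0345}, {"x": 0.041, "y": 0, "z": 0.001, "twist": -0.0345}]}}

```text
time: 2.08
eef_pos: [0.5442, -0.0844, 0.1511]
ee_rot: [-1.241, 1.159, -1.159]
wrist_force: [-0.0, -1.0, 0.6]
finger_gap: 0.0853
```

Call:
{"fn": "drive_tool", "kwargs": {"deltas": [{"x": 0.041, "y": 0, "z": -0.0006, "twist": -0.0345}, {"x": 0.041, "y": 0, "z": -0.002, "twist": -0.0345}, {"x": 0.041, "y": 0, "z": -0.0034, "twist": -0.0345}, {"x": 0.041, "y": 0, "z": -0.005, "twist": -0.0345}, {"x": 0.041, "y": 0, "z": -0.006, "twist": -0.0345}]}}

```text
time: 2.7
eef_pos: [0.5551, -0.2899, 0.151]
ee_rot: [-1.313, 1.031, -1.03]
wrist_force: [-0.2, 1.0, 1.0]
finger_gap: 0.0855
```

```bash
python3 - <<'E'
from h import *; from cell import env; import pickle
np.set_printoptions(precision=4,suppress=True)
s=env.state(); print(s["time"],s["eef_pos"],s["ee_rot"])
c=env.calibration("wrist"); im=env.capture("wrist")[:,:,::-1]; cv2.imwrite("pics/w2.png",im); pickle.dump(c,open("w2.pkl","wb"))
cv2.imwrite("pics/w2v.png",cv2.resize(im,(800,500),interpolation=cv2.INTER_CUBIC))
E
```

```text
2.7 [ 0.5551 -0.2899  0.151 ] [-1.3133  1.0307 -1.0295]
```

View pics/w2v.png

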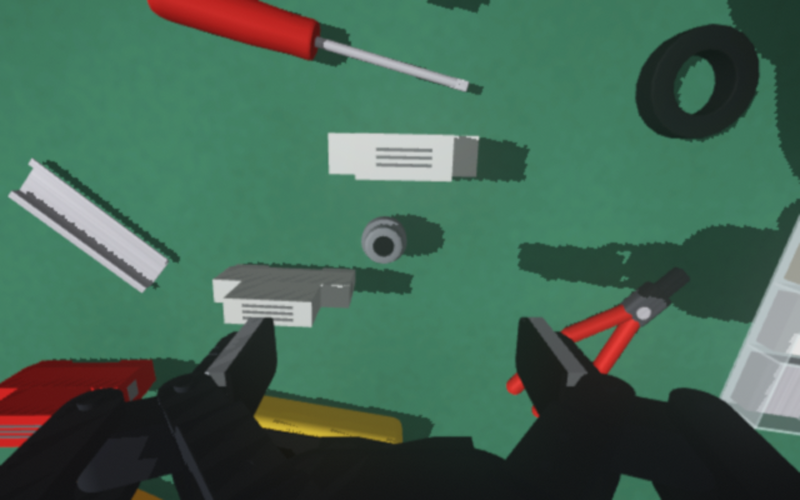

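The centre spacer's nose top spans viewer (357–455, 135–181) with slits centred at (404,157), about 24 mm thick. The thin one is at (267,300) and the gland at (384,240). I'll fit the nose.

```bash
python3 - <<'E'
from h import *; import pickle; from cell import env
np.set_printoptions(precision=4,suppress=True)
c=pickle.load(open("w2.pkl","rb")); im=cv2.imread("pics/w2.png").astype(int)
m=(im.min(2)>150).astype(np.uint8); m[:,:255]=0;m[:,370:]=0;m[:100]=0;m[150:]=0
m=cv2.morphologyEx(m,cv2.MORPH_CLOSE,np.ones((9,9)))
cols=list(range(292,360,6)); top=[];bot=[]
for x in cols:
    r=np.where(m[:,x])[0]; top.append(ray(c,(x,r.min()-.5+.5*0),.072)[:2]); bot.append(ray(c,(x,r.max()+.5),.072)[:2])
top=np.array(top);bot=np.array(bot)
for e in(top,bot): k=np.polyfit(e[:,0],e[:,1],1); print("yaw",np.degrees(np.arctan(k[0])),k)
print("thick",(top-bot)[:,1]*np.cos(np.radians(13)))
row=np.where(m[125])[0]; print(row.min(),row.max(), np.where(m[143])[0][[0,-1]] if m[143].any() else None)
g=im.mean(2); sl=(g<170)&(m>0); sl[:115]=0; sl[138:]=0; sl[:,:295]=0; sl[:,352:]=0
ys,xs=np.where(sl); print("slits",xs.mean(),ys.mean(),len(xs),xs.min(),xs.max(),ys.min(),ys.max(), ray(c,(xs.mean(),ys.mean()),.072))
E
```

```text
yaw 12.643406800973729 [ 0.2243 -0.3418]
yaw 12.610740313589663 [ 0.2237 -0.366 ]
thick [0.0228 0.0228 0.0227 0.0227 0.0227 0.0227 0.0226 0.0226 0.0226 0.0226
 0.0225 0.0225]
263 362 [285 360]
slits 323.26229508196724 125.54371584699453 366 301 345 118 133 [ 0.5466 -0.2314  0.072 ]
```

```bash
python3 - <<'E'
from h import *; from cell import env
plan(env.state(),(.5466,-.2315,.10),12.6,5)
E
```

```text
-0.0129 0.0101 0.0013 0.0038
-0.0129 0.0101 0.0012 0.0038
-0.0129 0.0101 0.0012 0.0038
-0.0129 0.0101 0.0011 0.0038
-0.0129 0.0101 0.0011 0.0038
```

Call:
{"fn": "drive_tool", "kwargs": {"deltas": [{"x": -0.016, "y": 0.0127, "z": 0.0015, "twist": 0.005}, {"x": -0.016, "y": 0.0127, "z": 0.0015, "twist": 0.005}, {"x": -0.016, "y": 0.0127, "z": 0.0015, "twist": 0.005}, {"x": -0.0165, "y": 0.0127, "z": 0.0015, "twist": 0.004}, {"x": 0, "y": 0, "z": 0, "twist": 0}]}}

```text
time: 3.38
eef_pos: [0.5455, -0.2231, 0.0993]
ee_rot: [-1.307, 1.047, -1.042]
wrist_force: [0.3, -0.4, 0.0]
finger_gap: 0.0854
```

```bash
python3 - <<'E'
from h import *; from cell import env; import pickle
s=env.state(); print(s["eef_pos"]); plan(s,(.5466,-.2315,.053),12.6,1)
E
```

```text
[ 0.54549989 -0.22311647  0.09931502]
0.0085 0.0463 -0.0007 0.002
```

Call:
{"fn": "drive_tool", "kwargs": {"deltas": [{"x": 0.0085, "y": 0, "z": -0.0007, "twist": 0.002}, {"x": 0}, {"x": 0}, {"x": 0}, {"x": 0}]}}

```text
$.deltas[1]: bad value
```

```bash
python3 - <<'E'
from h import *; from cell import env; import pickle
s=env.state(); print(s["eef_pos"]); plan(s,(.5466,-.2315,.053),12.6,1)
c=env.calibration("wrist"); im=env.capture("wrist")[:,:,::-1]; cv2.imwrite("pics/w3.png",im); pickle.dump(c,open("w3.pkl","wb"))
cv2.imwrite("pics/w3v.png",im)
E
```

```text
[ 0.54549989 -0.22311647  0.09931502]
0.0085 0.0463 -0.0007 0.002
```

View pics/w3v.png

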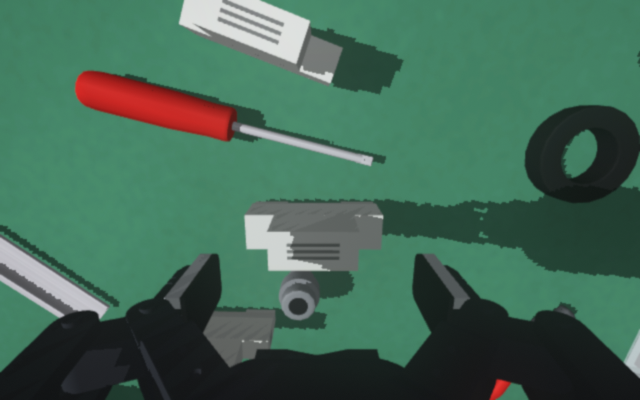

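The view shows the thick spacer's slits at (313,251) between the open fingers, with the gland at (299,297) in front of it. I'll cross-check the centre from this pose.

```bash
python3 - <<'E'
from h import *; from cell import env; import pickle
np.set_printoptions(precision=4,suppress=True)
c=pickle.load(open("w3.pkl","rb")); im=cv2.imread("pics/w3.png"); g=im.mean(2)
for q in [(313,251),(267,271),(357,271)]: print(q,ray(c,q,.072))
s=env.state(); print(s["eef_pos"],s["joint_vel"]); plan(s,(.5466,-.2315,.099),12.6,1)
E
```

```text
(313, 251) [ 0.5464 -0.2311  0.072 ]
(267, 271) [ 0.5232 -0.2493  0.072 ]
(357, 271) [ 0.574  -0.2378  0.072 ]
[ 0.5463 -0.2242  0.1002] [-0.0168 -0.0055 -0.0339 -0.0043  0.002  -0.0028]
0.0072 0.0012 -0.0014 0.0015
```

Call:
{"fn": "drive_tool", "kwargs": {"deltas": [{"x": 0, "y": 0, "z": 0, "twist": 0}, {"x": 0, "y": 0, "z": 0, "twist": 0}, {"x": 0, "y": 0, "z": 0, "twist": 0}, {"x": 0, "y": 0, "z": 0, "twist": 0}, {"x": 0, "y": 0, "z": 0, "twist": 0}]}}

```text
time: 4.05
eef_pos: [0.5464, -0.225, 0.1005]
ee_rot: [-1.305, 1.046, -1.046]
wrist_force: [0.3, 0.5, -0.4]
finger_gap: 0.0852
```

Call:
{"fn": "drive_tool", "kwargs": {"deltas": [{"x": 0.0063, "y": 0.005, "z": -0.0013, "twist": 0.0015}, {"x": 0, "y": 0.016, "z": 0, "twist": 0}, {"x": 0, "y": 0.016, "z": 0, "twist": 0}, {"x": 0, "y": 0.0105, "z": 0, "twist": 0}, {"x": 0, "y": 0, "z": 0, "twist": 0}]}}

```text
time: 4.68
eef_pos: [0.5457, -0.2308, 0.0515]
ee_rot: [-1.305, 1.049, -1.044]
wrist_force: [0.4, -0.8, -0.3]
finger_gap: 0.0856
```

Call:
{"fn": "drive_tool", "kwargs": {"deltas": [{"x": 0, "y": 0, "z": 0, "twist": 0}, {"x": 0, "y": 0, "z": 0, "twist": 0}, {"x": 0, "y": 0, "z": 0, "twist": 0}, {"x": 0, "y": 0, "z": 0, "twist": 0}, {"x": 0, "y": 0, "z": 0, "twist": 0}], "gripper": 0.045}}

```text
time: 5.3
eef_pos: [0.5472, -0.2316, 0.0539]
ee_rot: [-1.304, 1.045, -1.048]
wrist_force: [0.6, -0.8, 5.6]
finger_gap: 0.0505
```

Call:
{"fn": "drive_tool", "kwargs": {"deltas": [{"x": 0, "y": 0, "z": 0, "twist": 0}, {"x": 0, "y": 0, "z": 0, "twist": 0}, {"x": 0, "y": 0, "z": 0, "twist": 0}, {"x": 0, "y": 0, "z": 0, "twist": 0}, {"x": 0, "y": 0, "z": 0, "twist": 0}], "gripper": 0.03}}

```text
time: 5.92
eef_pos: [0.5472, -0.2316, 0.0539]
ee_rot: [-1.304, 1.045, -1.048]
wrist_force: [0.6, -0.4, 5.8]
finger_gap: 0.0506
```

```bash
python3 - <<'E'
from h import *; from cell import env
s=env.state(); print(s["eef_pos"],s["finger_gap"],s["wrist_force"],R.from_rotvec(s["ee_rot"]).as_matrix())
plan(s,(.546,-.23,.17),12.6,5)
print(); s["eef_pos"]=np.array([.5466,-.2313,.17]); plan(s,(.5525,.193,.17),-6.3,10)
E
```

```text
[ 0.5472351  -0.2315584   0.05391698] 0.05063991353012925 [ 0.61259288 -0.41527743  5.80967103] [[ 2.16830278e-01  1.97443301e-03  9.76207320e-01]
 [-9.76208548e-01 -8.16377203e-04  2.16832202e-01]
 [ 1.22507406e-03 -9.99997718e-01  1.75044308e-03]]
-0.0003 -0.0232 -0.0001 -0.0003
-0.0003 -0.0232 -0.0001 -0.0003
-0.0003 -0.0232 -0.0001 -0.0003
-0.0003 -0.0232 -0.0001 -0.0003
-0.0003 -0.0232 -0.0001 -0.0003

-0.0413 -0.0 0.0098 0.0329
-0.0416 -0.0 0.0084 0.0329
-0.0418 -0.0 0.007 0.0329
-0.0421 -0.0 0.0057 0.0329
-0.0422 -0.0 0.0043 0.0329
-0.0423 -0.0 0.0029 0.0329
-0.0424 -0.0 0.0015 0.0329
-0.0424 -0.0 0.0001 0.0329
-0.0424 -0.0 -0.0013 0.0329
-0.0423 -0.0 -0.0027 0.0329
```

Call:
{"fn": "drive_tool", "kwargs": {"deltas": [{"x": 0, "y": -0.01, "z": 0, "twist": 0}, {"x": 0, "y": -0.026, "z": 0, "twist": 0}, {"x": 0, "y": -0.03, "z": 0, "twist": 0}, {"x": 0, "y": -0.03, "z": 0, "twist": 0}, {"x": 0, "y": -0.02, "z": 0, "twist": 0}]}}

```text
time: 6.55
eef_pos: [0.5465, -0.2313, 0.1705]
ee_rot: [-1.304, 1.046, -1.047]
wrist_force: [0.5, 0.0, -1.6]
finger_gap: 0.0506
```

Call:
{"fn": "drive_tool", "kwargs": {"deltas": [{"x": -0.0413, "y": 0, "z": 0.0098, "twist": 0.033}, {"x": -0.0416, "y": 0, "z": 0.0084, "twist": 0.033}, {"x": -0.0418, "y": 0, "z": 0.007, "twist": 0.033}, {"x": -0.042, "y": 0, "z": 0.0057, "twist": 0.033}, {"x": -0.0422, "y": 0, "z": 0.0043, "twist": 0.033}]}}

```text
time: 7.18
eef_pos: [0.549, -0.0179, 0.169]
ee_rot: [-1.234, 1.171, -1.17]
wrist_force: [1.0, 0.1, -0.5]
finger_gap: 0.0504
```

Call:
{"fn": "drive_tool", "kwargs": {"deltas": [{"x": -0.0423, "y": 0, "z": 0.0029, "twist": 0.033}, {"x": -0.0424, "y": 0, "z": 0.0015, "twist": 0.033}, {"x": -0.0424, "y": 0, "z": 0, "twist": 0.033}, {"x": -0.0424, "y": 0, "z": -0.0013, "twist": 0.033}, {"x": -0.0423, "y": 0, "z": -0.0027, "twist": 0.033}]}}

```text
time: 7.8
eef_pos: [0.552, 0.194, 0.169]
ee_rot: [-1.155, 1.292, -1.291]
wrist_force: [0.2, -0.8, -0.7]
finger_gap: 0.0507
```

Call:
{"fn": "drive_tool", "kwargs": {"deltas": [{"x": 0, "y": 0, "z": 0, "twist": 0}, {"x": 0, "y": 0, "z": 0, "twist": 0}, {"x": 0, "y": 0, "z": 0, "twist": 0}, {"x": 0, "y": 0, "z": 0, "twist": 0}, {"x": 0, "y": 0, "z": 0, "twist": 0}]}}

```text
time: 8.43
eef_pos: [0.5527, 0.1921, 0.1691]
ee_rot: [-1.154, 1.292, -1.292]
wrist_force: [-0.3, -0.4, -0.7]
finger_gap: 0.0507
```

```bash
python3 - <<'E'
from h import *; from cell import env; import pickle
s=env.state(); print(s["eef_pos"],s["finger_gap"],s["wrist_force"]); plan(s,(.5525,.193,.13),-6.3,1)
T=R.from_rotvec(s["ee_rot"]).as_matrix(); print(T[2])
c=env.calibration("wrist"); im=env.capture("wrist")[:,:,::-1]; cv2.imwrite("pics/w4.png",im); pickle.dump((s,c),open("w4.pkl","wb"))
cv2.imwrite("pics/w4v.png",im)
E
```

```text
[0.55266473 0.19214769 0.16910156] 0.05068054932706548 [-0.34437152 -0.37815519 -0.7300032 ]
-0.0008 0.0391 -0.0003 -0.0025
[-3.62818779e-05 -9.99999999e-01  3.15342527e-05]
```

View pics/w4v.png

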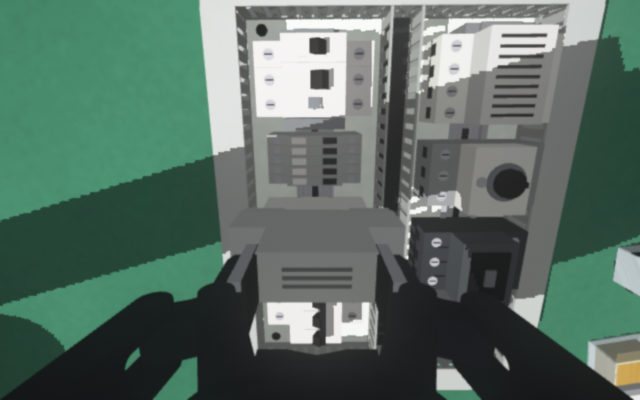

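The view shows the gripped spacer's nose top at rows ~256–302 with its slits at (317,279). The strip is at (315,160) and the far device lies below. I'll compute the spacer's offset in the grip.

```bash
python3 - <<'E'
from h import *; import pickle
np.set_printoptions(precision=4,suppress=True)
s,c=pickle.load(open("w4.pkl","rb")); im=cv2.imread("pics/w4.png"); g=im.mean(2)
T=R.from_rotvec(s["ee_rot"]).as_matrix(); z=s["eef_pos"][2]-.0539+.072
sl=(g<75); sl[:262]=0; sl[295:]=0; sl[:,278:]&=True; sl[:,:278]=0; sl[:,358:]=0
ys,xs=np.where(sl); print(len(xs),xs.mean(),ys.mean(),xs.min(),xs.max(),ys.min(),ys.max())
print("slit off tool",T.T@(ray(c,(xs.mean(),ys.mean()),z)-s["eef_pos"]))
for x in (270,295,317,340,362):
    p=g[245:312,x-2:x+3].mean(1); d=np.diff(p); i=np.argmax(d[:22]); j=35+np.argmax(np.abs(d[35:])); 
    print(x,245.5+i,245.5+j,d[i].round(1),d[j].round(1),(T.T@(ray(c,(x,246+i),z)-s["eef_pos"]))[[0,2]],(T.T@(ray(c,(x,246+j),z)-s["eef_pos"]))[[0,2]])
E
```

```text
376 316.8989361702128 276.5505319148936 283 351 268 287
slit off tool [-0.0013 -0.0181  0.0013]
270 251.5 301.5 4.1 52.1 [-0.0127 -0.0182] [ 0.0111 -0.0191]
295 251.5 301.5 4.3 51.9 [-0.0127 -0.0078] [ 0.0111 -0.0082]
317 252.5 308.5 4.1 51.5 [-0.0122  0.0014] [0.0146 0.0014]
340 252.5 302.5 4.1 41.6 [-0.0122  0.0109] [0.0116 0.0114]
362 251.5 302.5 4.0 35.8 [-0.0127  0.0201] [0.0116 0.021 ]
```

Call:
{"fn": "drive_tool", "kwargs": {"deltas": [{"x": 0.0006, "y": 0.007, "z": -0.0014, "twist": -0.002}, {"x": 0, "y": 0.01, "z": 0, "twist": 0}, {"x": 0, "y": 0.01, "z": 0, "twist": 0}, {"x": 0, "y": 0.008, "z": 0, "twist": 0}, {"x": 0, "y": 0, "z": 0, "twist": 0}]}}

```text
time: 9.1
eef_pos: [0.5506, 0.1922, 0.133]
ee_rot: [-1.157, 1.29, -1.289]
wrist_force: [0.1, 0.1, 0.0]
finger_gap: 0.0506
```

Call:
{"fn": "drive_tool", "kwargs": {"deltas": [{"x": 0, "y": 0.005, "z": 0, "twist": 0}, {"x": 0, "y": 0.006, "z": 0, "twist": 0}, {"x": 0, "y": 0.006, "z": 0, "twist": 0}, {"x": 0, "y": 0.005, "z": 0, "twist": 0}, {"x": 0, "y": 0, "z": 0, "twist": 0}]}}

```text
time: 9.72
eef_pos: [0.5508, 0.1923, 0.1115]
ee_rot: [-1.156, 1.29, -1.289]
wrist_force: [0.9, 0.4, 0.3]
finger_gap: 0.0505
```

Call:
{"fn": "drive_tool", "kwargs": {"deltas": [{"x": 0, "y": 0.002, "z": 0, "twist": 0}, {"x": 0, "y": 0.002, "z": 0, "twist": 0}, {"x": 0, "y": 0.002, "z": 0, "twist": 0}, {"x": 0, "y": 0.002, "z": 0, "twist": 0}, {"x": 0, "y": 0, "z": 0, "twist": 0}]}}

```text
time: 10.35
eef_pos: [0.551, 0.1922, 0.1038]
ee_rot: [-1.156, 1.29, -1.289]
wrist_force: [-0.1, -0.5, -1.5]
finger_gap: 0.0504
```

Call:
{"fn": "drive_tool", "kwargs": {"deltas": [{"x": 0.0004, "y": 0.002, "z": 0, "twist": 0}, {"x": 0, "y": 0.002, "z": 0, "twist": 0}, {"x": 0, "y": 0.002, "z": 0, "twist": 0}, {"x": 0, "y": 0.002, "z": 0, "twist": 0}, {"x": 0, "y": 0, "z": 0, "twist": 0}]}}

```text
time: 10.98
eef_pos: [0.5514, 0.192, 0.0959]
ee_rot: [-1.155, 1.289, -1.289]
wrist_force: [0.5, 0.3, 0.8]
finger_gap: 0.0507
```

Call:
{"fn": "drive_tool", "kwargs": {"deltas": [{"x": 0, "y": 0.002, "z": 0, "twist": 0}, {"x": 0, "y": 0.002, "z": 0, "twist": 0}, {"x": 0, "y": 0.002, "z": 0, "twist": 0}, {"x": 0, "y": 0.002, "z": 0, "twist": 0}, {"x": 0, "y": 0, "z": 0, "twist": 0}]}}

```text
time: 11.6
eef_pos: [0.5511, 0.192, 0.0877]
ee_rot: [-1.155, 1.289, -1.289]
wrist_force: [0.4, 0.6, 0.4]
finger_gap: 0.0508
```

Call:
{"fn": "drive_tool", "kwargs": {"deltas": [{"x": 0, "y": 0.002, "z": 0, "twist": 0}, {"x": 0, "y": 0.002, "z": 0, "twist": 0}, {"x": 0, "y": 0.002, "z": 0, "twist": 0}, {"x": 0, "y": 0.002, "z": 0, "twist": 0}, {"x": 0, "y": 0.002, "z": 0, "twist": 0}]}}

```text
time: 12.22
eef_pos: [0.5512, 0.1921, 0.078]
ee_rot: [-1.155, 1.289, -1.289]
wrist_force: [-0.2, 2.2, 4.0]
finger_gap: 0.0501
```

Call:
{"fn": "drive_tool", "kwargs": {"deltas": [{"x": 0, "y": 0.002, "z": 0, "twist": 0}, {"x": 0, "y": 0.002, "z": 0, "twist": 0}, {"x": 0, "y": 0.002, "z": 0, "twist": 0}, {"x": 0, "y": 0.002, "z": 0, "twist": 0}, {"x": 0, "y": 0, "z": 0, "twist": 0}]}}

```text
time: 12.85
eef_pos: [0.5512, 0.192, 0.0697]
ee_rot: [-1.155, 1.289, -1.289]
wrist_force: [1.1, 1.1, 0.8]
finger_gap: 0.051
```

Call:
{"fn": "drive_tool", "kwargs": {"deltas": [{"x": 0, "y": 0.002, "z": 0, "twist": 0}, {"x": 0, "y": 0.002, "z": 0, "twist": 0}, {"x": 0, "y": 0.002, "z": 0, "twist": 0}, {"x": 0, "y": 0.001, "z": 0, "twist": 0}, {"x": 0, "y": 0, "z": 0, "twist": 0}]}}

```text
time: 13.48
eef_pos: [0.5512, 0.192, 0.0628]
ee_rot: [-1.155, 1.289, -1.289]
wrist_force: [0.6, 2.2, 1.0]
finger_gap: 0.0501
```

Call:
{"fn": "drive_tool", "kwargs": {"deltas": [{"x": 0, "y": 0.001, "z": 0, "twist": 0}, {"x": 0, "y": 0.001, "z": 0, "twist": 0}, {"x": 0, "y": 0.001, "z": 0, "twist": 0}, {"x": 0, "y": 0, "z": 0, "twist": 0}, {"x": 0, "y": 0, "z": 0, "twist": 0}]}}

```text
time: 14.1
eef_pos: [0.5512, 0.1921, 0.0604]
ee_rot: [-1.155, 1.289, -1.289]
wrist_force: [0.2, 2.4, 5.7]
finger_gap: 0.0507
```

Call:
{"fn": "drive_tool", "kwargs": {"deltas": [{"x": 0, "y": 0.0007, "z": 0, "twist": 0}, {"x": 0, "y": 0.0007, "z": 0, "twist": 0}, {"x": 0, "y": 0, "z": 0, "twist": 0}, {"x": 0, "y": 0, "z": 0, "twist": 0}, {"x": 0, "y": 0, "z": 0, "twist": 0}]}}

```text
time: 14.72
eef_pos: [0.5512, 0.1921, 0.0604]
ee_rot: [-1.154, 1.289, -1.289]
wrist_force: [-2.2, 0.2, 14.1]
finger_gap: 0.0506
```

Seated: the TCP stopped at 60.4 mm (expected 60.4) and the force rose to 14 N. I'll release and look.

Call:
{"fn": "drive_tool", "kwargs": {"deltas": [{"x": 0, "y": -0.0012, "z": 0, "twist": 0}, {"x": 0, "y": 0, "z": 0, "twist": 0}, {"x": 0, "y": 0, "z": 0, "twist": 0}, {"x": 0, "y": 0, "z": 0, "twist": 0}, {"x": 0, "y": 0, "z": 0, "twist": 0}]}}

```text
time: 15.35
eef_pos: [0.5512, 0.1921, 0.0604]
ee_rot: [-1.155, 1.289, -1.289]
wrist_force: [-1.1, 2.2, 8.5]
finger_gap: 0.0507
```

Call:
{"fn": "drive_tool", "kwargs": {"deltas": [{"x": 0, "y": 0, "z": 0, "twist": 0}, {"x": 0, "y": 0, "z": 0, "twist": 0}, {"x": 0, "y": 0, "z": 0, "twist": 0}, {"x": 0, "y": 0, "z": 0, "twist": 0}, {"x": 0, "y": 0, "z": 0, "twist": 0}], "gripper": 0.085}}

```text
time: 15.98
eef_pos: [0.551, 0.1919, 0.0597]
ee_rot: [-1.156, 1.29, -1.289]
wrist_force: [-0.7, 0.0, -0.9]
finger_gap: 0.0848
```

Call:
{"fn": "drive_tool", "kwargs": {"deltas": [{"x": 0, "y": -0.01, "z": 0, "twist": 0}, {"x": 0, "y": -0.02, "z": 0, "twist": 0}, {"x": 0, "y": -0.02, "z": 0, "twist": 0}, {"x": 0, "y": -0.02, "z": 0, "twist": 0}, {"x": 0, "y": -0.02, "z": 0, "twist": 0}]}}

```text
time: 16.6
eef_pos: [0.5512, 0.192, 0.1513]
ee_rot: [-1.154, 1.289, -1.289]
wrist_force: [0.0, 0.3, -0.8]
finger_gap: 0.085
```

Call:
{"fn": "drive_tool", "kwargs": {"deltas": [{"x": 0.02, "y": 0, "z": 0, "twist": 0}, {"x": 0.025, "y": 0, "z": 0, "twist": 0}, {"x": 0.025, "y": 0, "z": 0, "twist": 0}, {"x": 0, "y": 0, "z": 0, "twist": 0}, {"x": 0, "y": 0, "z": 0, "twist": 0}]}}

```text
time: 17.23
eef_pos: [0.5432, 0.1221, 0.1494]
ee_rot: [-1.155, 1.291, -1.289]
wrist_force: [-0.2, 0.6, 0.4]
finger_gap: 0.0851
```

```bash
python3 - <<'E'
from h import *; from cell import env; import pickle
s=env.state(); print(s["eef_pos"],s["finger_gap"],s["wrist_force"])
c=env.calibration("wrist"); im=env.capture("wrist")[:,:,::-1]; cv2.imwrite("pics/w5.png",im); pickle.dump((s,c),open("w5.pkl","wb"))
a=cv2.resize(im[0:200,215:435],None,fx=3.5,fy=3,interpolation=cv2.INTER_CUBIC); cv2.imwrite("pics/w5v.png",(255*(a/255.)**.7).astype(np.uint8))
E
```

```text
[0.54322285 0.12210049 0.14943828] 0.08513711742007495 [-0.19073414  0.59655523  0.38432818]
```

View pics/w5v.png

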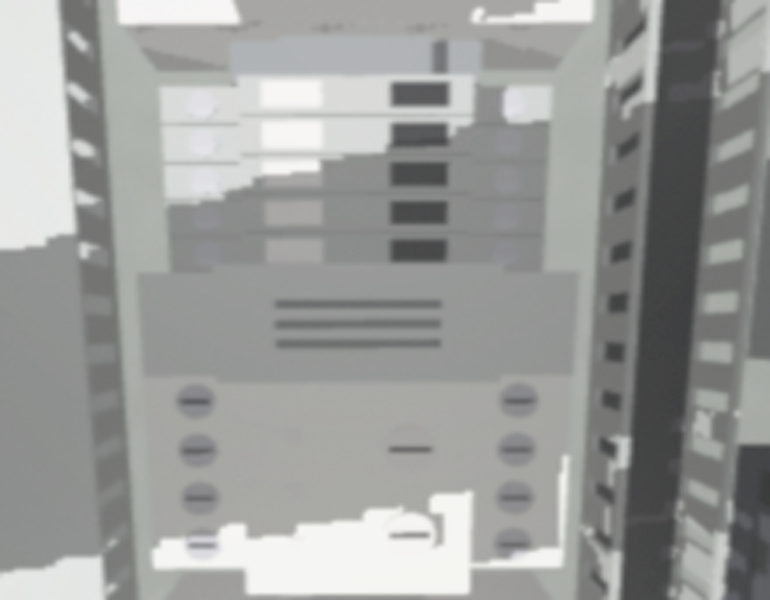

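The spacer fills the gap between the strip (rows 75–265) and the device (from row 380), square and with no visible slit. Next I'll check the strip's shift against the first view, using its dark windows.

```bash
python3 - <<'E'
from h import *; import pickle
np.set_printoptions(precision=4,suppress=True)
n=np.array([np.sin(np.radians(6.3)),np.cos(np.radians(6.3))])
def blobs(f,c,r0,r1,c0,c1,z,t=65):
    g=cv2.imread(f).mean(2); m=np.zeros(g.shape,np.uint8); m[r0:r1,c0:c1]=(g[r0:r1,c0:c1]<t)
    k,_,st,ce=cv2.connectedComponentsWithStats(m)
    for i in range(1,k):
        if st[i,4]>40: p=ray(c,ce[i],z)[:2]; print(f,st[i,4],ce[i].round(1),p,"along plate y",(p@n*1e3).round(2))
c1=pickle.load(open("w1.pkl","rb")); s,c5=pickle.load(open("w5.pkl","rb"))
blobs("pics/w1.png",c1,22,90,335,360,.0585); blobs("pics/w5.png",c5,22,92,320,348,.0585)
# fixed reference: screw/slot slits on the fixed device? use device screw slots (nose toggle slot)
im=cv2.imread("pics/w5.png"); g=im.mean(2)
sl=g<88; sl[:95]=0; sl[120:]=0; sl[:,:290]=0; sl[:,345:]=0; ys,xs=np.where(sl); p=ray(c5,(xs.mean(),ys.mean()),.0785)[:2]; print("spacer centre",p,p@n*1e3)
k=np.polyfit(xs[ys>112],ys[ys>112],1); print(k, len(xs))
for f,c,rng in(("pics/w1.png",c1,(135,150)),("pics/w5.png",c5,(140,160))):
    g=cv2.imread(f).mean(2); q=g<95; q[:rng[0]]=0;q[rng[1]:]=0;q[:,:315]=0;q[:,365:]=0; ys,xs=np.where(q); 
    p=ray(c,(xs.mean(),ys.mean()),.0745)[:2] if len(xs) else 0; print("fixed slot",len(xs),xs.mean(),ys.mean(),p,p@n*1e3)
E
```

```text
pics/w1.png 73 [347.4  30.1] [0.569  0.2373] along plate y 298.27
pics/w1.png 102 [346.9  43.9] [0.5681 0.2291] along plate y 290.04
pics/w1.png 121 [346.7  56.5] [0.5672 0.2214] along plate y 282.34
pics/w1.png 112 [346.5  69.1] [0.5665 0.2136] along plate y 274.51
pics/w1.png 105 [346.  82.] [0.5654 0.2055] along plate y 266.35
pics/w5.png 70 [334.5  31. ] [0.569  0.2387] along plate y 299.68
pics/w5.png 95 [334.4  44.9] [0.5682 0.2305] along plate y 291.43
pics/w5.png 124 [334.5  57.5] [0.5675 0.2228] along plate y 283.77
pics/w5.png 106 [334.2  70. ] [0.5666 0.2152] along plate y 276.04
pics/w5.png 105 [334.  83.] [0.5657 0.207 ] along plate y 267.83
spacer centre [0.5519 0.1927] 252.07640658112885
[ -0.0166 119.5708] 261
fixed slot 24 344.5 145.5 [0.5595 0.1648] 225.2091440003574
fixed slot 33 342.57575757575756 149.4848484848485 [0.5664 0.1638] 224.96283380797212
```

```bash
python3 - <<'E'
from h import *; from cell import env
im=env.capture("top")[:,:,::-1]; cv2.imwrite("pics/top1.png",im); a=cv2.imread("pics/top0.png")
cv2.imwrite("pics/tdiff.png",np.vstack([im[150:330,110:490],cv2.absdiff(a,im)[150:330,110:490]*2]))
E
```

```text
(no output)
```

View pics/tdiff.png

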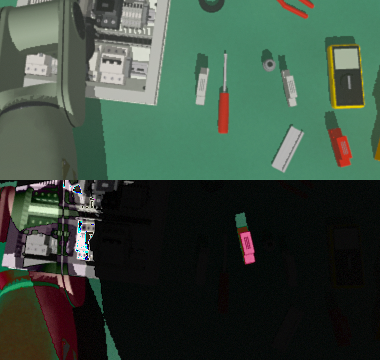

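The only change on the bench is the thick spacer leaving its spot. The gland, screwdriver, the other two spacers and the red look-alike are all unmoved. I'm handing the job in.

```bash
python3 -c "
from cell import env
print(env.state()['time']); print(env.close_job())"
```

```text
17.325
the job is handed in; nothing more can be done
None
```

The thick (24 mm) spacer is in the near-row gap, fully down on the rail, and I handed the job in at 17.3 s of the 72 s allowed. I measured the free gap first, at about 22.6–22.8 mm. That pointed to the thick spacer, so I tried only that one.

- **Seating:** it went in with under 6 N of push. It stopped with the gripper at 60.4 mm, the height expected for fully down, and the force then rose to 14 N against the stop.
- **Strip:** it now sits about 1.4–1.5 mm further along the rail than in the first view, against the 1.4 mm expected. A fixed slot I used as a reference read 0.25 mm off between the two views, but it was a weak reference.
- **Spacer position:** after release, the wrist view showed it square between its neighbours with no visible slit on either side.
- **Bench:** before and after top views differ only where the thick spacer was taken, apart from the area the arm covers. The other two spacers are still on the bench, clear of the plate, and the gripper was open and clear of everything.

No check failed. One slip: a move call was refused for a badly written row, and it had no effect.

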